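Mist the wax tree, then hold the casting flask over it

TASK

Get the wax tree ready for flasking: pick up the little mister, aim its nozzle level and straight at the middle of the blue wax tree from 8 to 10 cm away, hold it steady there for two seconds, and stand it back upright on the bench clear of the tree. Then lift the steel flask over the tree, lower it upright round it, centred on the rubber base, and finish still holding it with its bottom edge about 5 mm above the base's rim, touching neither base nor wax, so that I can check the gap all round before it is pressed home. The wax is fragile: never touch it, do not shift the base, and leave the jar, cup and dish where they are.

Things in the scene. Friction and masses are not known exactly. Their poses are not given: they have to be found in the camera images.
- flask: casting flask: plain stainless steel tube open at both ends, standing upright on the bench; outside diameter 58 mm, inside diameter 52 mm (wall 3 mm), height 76 mm, about 0.28 kg. Origin at the centre of its bottom edge, z along the tube. Take it across the outside, near the upper half.
- mister: pocket electric mister (sprayer), standing upright on the bench: white cylinder 34 mm in diameter and 46 mm high, with a grey head above (30 long, 25 wide, top at 66 mm) whose short nozzle looks along the mister's own +x; about 0.1 kg. Origin at the centre of its underside, z up. Take it by the white cylinder from its two sides (fingers at +y and -y, clear of the nozzle), about 30 mm above its underside. There is nothing to press: it works by itself.
- nozzle (a point): tip of the mister's nozzle: 22 mm from the mister's axis along its +x and 57 mm above its underside; x points out of the nozzle, axes as the mister's
- sprue_base: round black rubber sprue base, 74 mm in diameter, loose, standing on the two stacked steel blocks, with the wax tree fixed upright in its middle. Origin at the centre of its underside (on top of the blocks, 54 mm above the bench), z up. Flat seat 10 mm up, surrounded by a rim 61 mm in inner diameter whose top is 16 mm up; the flask would finally sit inside this rim.
- base_rim (a point): centre of the base, at the height of its rim's top (16 mm above its underside)
- wax_tree: fragile blue wax tree, fixed in the base: upright stem with small rings on all sides, within 18 mm of the axis, from 19 to 63 mm above the base's underside. Origin the same as the base's.
- tree_middle (a point): middle of the wax tree, on its axis, 42 mm above the base's underside (96 mm above the bench)
- bench_block: two dark steel blocks stacked under the base, 88 x 92 mm at the bottom, 54 mm high together, which do not move; origin at the centre of the lower block's underside. To the right of them a fixed white lamp tube hangs over the bench along y (x from 0.51 to 0.57, y below 0.09, 0.18 to 0.23 above the bench), and its arm rises from there over the bench to the back left (about 0.55 above it at x 0.61, y 0.2): stay clear of them.
- jar_flux: small glass jar with a black cap, 34 mm in diameter, 48 mm high, standing by; origin at the centre of its underside; leave it alone
- white_cup: tall white cup, 77 mm in diameter, 109 mm high, standing by; origin at the centre of its underside; leave it alone
- wax_pot: small pale dish, 55 mm in diameter, 22 mm high, standing in front of the blocks; origin at the centre of its underside; leave it alone

How it is judged:
On the way, in this order (a step that is already met when the one before it is completed fails the run):
1. the mister, held off the bench by the gripper, is aimed at the middle of the wax tree and kept steady for a second (x of tree_middle in the frame of nozzle between 0.05 and 0.13 m and y of tree_middle in the frame of nozzle between -0.013 and 0.013 m and z of tree_middle in the frame of nozzle between -0.017 and 0.017 m and angle between mister's own z axis and vertical below 0.25 rad and height (world z) of mister above 0.012 m and contact force between the fingers and mister above 0.5 N and linear speed of mister below 0.03 m/s and angular speed of mister below 0.3 rad/s), for 1 s.
2. the mister stands upright on the bench again, let go (angle between mister's own z axis and vertical below 0.1 rad and height (world z) of mister between -0.004 and 0.006 m and contact force between each of the arm, the fingers and mister below 0.05 N and linear speed of mister below 0.02 m/s), for 0.2 s.
At the end, for the whole second after the job is handed in: Flask held still, upright within 4 degrees, round the tree: centred on the base within 5 mm, bottom edge 1 to 12 mm above the rim, touching neither base nor tree; base not shifted over 12 mm; mister upright on the bench, let go; jar, cup, dish within 30 mm of their places (z of flask in the frame of base_rim between 0.001 and 0.012 m and horizontal distance between flask and sprue_base below 0.005 m and angle between flask's own z axis and vertical below 0.07 rad and linear speed of each of flask, mister below 0.02 m/s and contact force between the fingers and flask above 0.5 N and contact force between flask and sprue_base below 0.05 N and contact force between flask and bench_block below 0.05 N and angle between sprue_base's own z axis and vertical below 0.05 rad and distance of sprue_base from where it was at the start of the episode below 0.012 m and angle between mister's own z axis and vertical below 0.1 rad and height (world z) of mister between -0.004 and 0.006 m and contact force between the fingers and mister below 0.05 N and distance of each of jar_flux, white_cup, wax_pot from where it was at the start of the episode below 0.03 m); the arm keeps its last pose, push and grip.
It fails at once if the wax tree is touched (more than 0.5 N) (contact force between anything else and wax_tree above 0.5 N).
It fails at once if the base is shifted by more than 12 mm (distance of sprue_base from where it was at the start of the episode above 0.012 m).
It fails at once if the mister is knocked over (angle between mister's own z axis and vertical above 1 rad).
It fails at once if jar, cup or dish is moved by more than 30 mm (distance of any of jar_flux, white_cup, wax_pot from where it was at the start of the episode above 0.03 m).
It also fails if it takes over 54 s, if anything falls off the work surface, if the arm or the gripper's body presses on something with over 40 N, if the wrist force passes 120 N, or if a joint passes its speed limit or range.

ROBOT

A 6-joint arm with a two-finger parallel gripper is mounted at the origin on a cart in front of the work surface, level with it; the furniture and walls round the work are solid. World frame = base frame: x ahead of the robot, y to its left, z up, the work surface at z = 0. Lengths are in m, angles in rad, forces in N, time in s.
With the tool pointing down it reaches from about 0.325 to 0.9 m from the base axis. Payload 6.1 kg.
Tool frame: the origin (TCP) lies midway between the tips of the shut fingers; the grasp point (between the pads) lies bot.hold_point_z behind it (bot.hold_point_z is the distance from the TCP to the grasp point, in m); z points along the fingers, y is the direction in which the jaws open and shut (so a half turn about z gives the same grasp; the last joint's range is limited). The gripper opens to 87 mm and grips with 3 to 60 N. Pads are 19 mm wide; open, the fingers measure 117 mm over their backs; the gripper's body (75 mm by 190 mm) begins 51 mm behind the grasp point.
Start: joints at [1.058, 0.22, 1.526, -0, 1.395, -0.126], TCP at [0.236, 0.579, 0.223] pointing down, gripper open.
Joint ranges: [-2.98, 2.98], [-0.91, 2.08], [0.09, 2.57], [-1.24, 4.39], [0.2, 2.65], [-2.68, 2.68]. Speed limits (rad/s): [2.57, 2.57, 3.01, 3.14, 3.14, 3.14].

INTERFACE

Orientations are given as a unit quaternion [w, x, y, z].
In Python, from bench import readout, vision, job, bot gives the robot as it stands. The module is installed in compiled form; this text tells all that it offers.
- The arm moves only by the shell command python3 -m handwheel 'ROWS'. ROWS is JSON, a list of rows, each an object with "grip": the finger opening in m, from 0 to 0.087; "offset": the shift along the world's x, y, z in m, a list of three; "dr": the turn, a rotation vector about the world's x, y, z in degrees, a list of three. A call has exactly 8 rows; each row shifts and turns the pose as measured when the row begins; what a row does not reach is not made up. A row lasts 1/8 s, in which the tool goes at most 62.5 mm and 10.7 degrees, less where a joint would pass 70% of its speed; a pose out of reach is approached as far as the arm can. A call with a gripper value outside its range is refused whole. The fingers move at their own pace and stop on an object; the grip force is fixed at half the most. Time passes only in rows, so rows that do not move let the fingers close, or fill a call up. It gives the time, the measured TCP pose, the force and the opening at its end, in the units of the state.
- readout.observe(): the state, without advancing time (a new reading comes with each control period).
- vision.grab_frame(name): name is "scene" or "side" or "wrist"; returns a dict with "image" (420x560x3 uint8, red, green, blue), "mtx" (3x3 intrinsics, pixels), "k1" (the pictures are not rectified: a ray, as slopes to the right and down, at radius r is drawn at 1 + k1 r^2 times it, then the intrinsics apply), "R" (3x3) and "t" (3): a world point X has camera coordinates R X + t; the wrist camera has in their place "tool_from_camera" (4x4, takes a point from camera to tool coordinates, whose origin is the TCP and whose axes are the flange's). Camera axes: x right, y down, z forward; pixel columns grow to the right and rows downward; lengths in m; the calibration is good to about 2 mm. A picture is of the moment at which its call begins: read the wrist's pose just before it. There is no depth.
- job.finish_job(): hands the job in, once; it reports no verdict.
The state is a dict: "time": time; "q": joint angles; "dq": joint speeds; "joint_torque": joint torques, N m; "eef_pos": TCP position; "ee_rot": TCP orientation; "contact_force": force on the tool from outside, world axes, zero at the start; "wrist_torque": the same for the moment, N m; "gripper_width": finger opening in m.
Only numpy, scipy, OpenCV 4.12 (cv2) and the standard library are available. Lean on these libraries where they do the work, as an engineer would, in place of code of your own. Each camera call takes 0.05 s, during which the arm holds its last target. There are 200 camera calls.

## Working session

There is one attempt and no reset: what is moved stays moved. The work goes in short steps, Python scripts to look and compute and a shell command to move; the robot and the scene stay as the last step left them, time stands still between calls to the robot, and variables do not carry over. Pictures are saved under pics/ and viewed, about 8 in all and at most 12, crops included, and the job is handed in when it is done.

```bash
mkdir -p pics; cat > h.py <<'E'
import numpy as np,cv2
from bench import readout,vision,job,bot
from scipy.spatial.transform import Rotation as Ro
def ray(f,u,v,wrist=None):
    K=f["mtx"];k=np.array([[ (u),(v)]],float)
    p=cv2.undistortPoints(k[:,None],np.array(K,float),np.array([f["k1"],0,0,0.]))[0,0]
    d=np.array([p[0],p[1],1.])
    if "R" in f:
        R=np.array(f["R"]);t=np.array(f["t"]); return -R.T@t,R.T@d
    q=wrist["ee_rot"];Rw=Ro.from_quat([q[1],q[2],q[3],q[0]]).as_matrix();T=np.array(f["tool_from_camera"])
    return Rw@T[:3,3]+wrist["eef_pos"],Rw@T[:3,:3]@d
def onz(f,u,v,z,w=None):
    o,d=ray(f,u,v,w);return o+d*(z-o[2])/d[2]
def proj(f,X,w=None):
    X=np.array(X,float)
    if "R" in f: c=np.array(f["R"])@X+f["t"]
    else:
        q=w["ee_rot"];Rw=Ro.from_quat([q[1],q[2],q[3],q[0]]).as_matrix();T=np.array(f["tool_from_camera"])
        c=np.linalg.inv(T)@np.r_[Rw.T@(X-w["eef_pos"]),1];c=c[:3]
    s=c[:2]/c[2];s=s*(1+f["k1"]*(s@s));K=np.array(f["mtx"]);return (K@np.r_[s,1])[:2]
def two(f1,p1,f2,p2,w1=None,w2=None):
    o1,d1=ray(f1,*p1,w1);o2,d2=ray(f2,*p2,w2)
    a=np.linalg.lstsq(np.c_[d1,-d2],o2-o1,rcond=None)[0]
    A=o1+a[0]*d1;B=o2+a[1]*d2;return (A+B)/2,np.linalg.norm(A-B)
def save(f,n): cv2.imwrite(f"pics/{n}.png",f["image"][:,:,::-1])
E
python3 - <<'E'
from h import *
import pickle
s=readout.observe();print(s,bot.hold_point_z)
F={}
for n in("scene","side","wrist"):
    F[n]=vision.grab_frame(n)
    if n!="wrist":print(n,-np.array(F[n]["R"]).T@F[n]["t"],F[n]["R"][2])
    else: print(F[n]["tool_from_camera"])
pickle.dump((s,F),open("f0.pkl","wb"))
im=np.vstack([np.hstack([F["scene"]["image"],F["side"]["image"]])])
save(F["scene"],"a");save(F["side"],"b")
E
```

```text
{'time': 0.0, 'q': array([ 1.05784664e+00,  2.21235969e-01,  1.52763941e+00, -1.48360142e-05,
        1.39469688e+00, -1.26100839e-01]), 'dq': array([ 0.00069785, -0.00118606,  0.00079567,  0.00031532, -0.00241416,
       -0.00116354]), 'joint_torque': array([-2.23700292e-03, -4.94612074e+01, -3.87383580e+01,  6.95911213e-02,
        5.73146960e-02, -1.51158456e-04]), 'eef_pos': array([0.23548926, 0.57825224, 0.22141619]), 'ee_rot': array([-3.03979663e-04,  1.92219202e-01,  9.81351516e-01, -9.41995080e-04]), 'contact_force': array([ 0.22884852,  0.52283544, -0.24659438]), 'wrist_torque': array([ 0.00760526, -0.02935462,  0.04814408]), 'gripper_width': 0.08696135552910095} 0.0187
scene [-0.07800572 -0.02682415  0.64985373] [ 0.63796802  0.34962904 -0.68611685]
side [ 0.36702874 -0.43392916  0.5369075 ] [ 0.09520995  0.84744623 -0.52227383]
[[ 1.10977935e-03 -9.62144090e-01 -2.72539023e-01  7.43983834e-02]
 [ 9.99999320e-01  9.69833704e-04  6.48196457e-04  8.18006317e-04]
 [-3.59340860e-04 -2.72539557e-01  9.62144511e-01 -1.62851016e-01]
 [ 0.00000000e+00  0.00000000e+00  0.00000000e+00  1.00000000e+00]]
```

View pics/a.png

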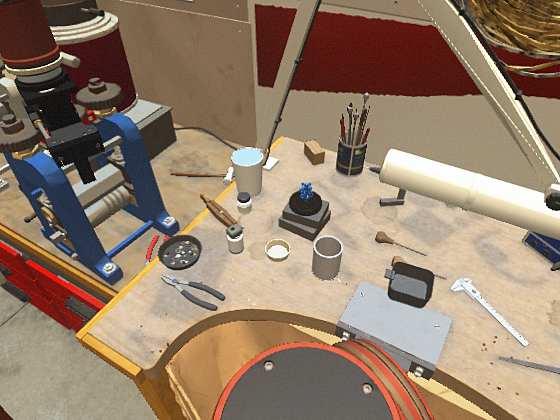

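View pics/b.png

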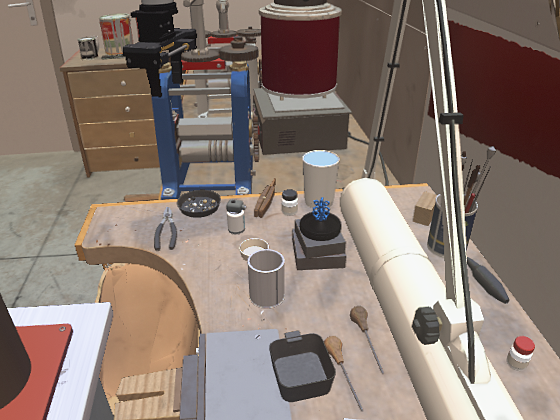

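Scene view: the mister is at about (236,238), flask (327,257), tree and base (306,200), jar (244,203), cup (248,172), dish (277,250). Side view: mister (236,216), flask (266,278), tree (321,215). Next come rough positions and enlarged crops.

```bash
python3 - <<'E'
from h import *
import pickle
s,F=pickle.load(open("f0.pkl","rb"));a,b=F["scene"],F["side"]
for n,p,q in(("mister",(236,241),(236,220)),("flask",(327,257),(266,278)),("tree",(306,187),(321,210)),("base",(306,205),(321,225)),("jar",(244,203),(289,203)),("cup",(248,172),(321,180)),("dish",(277,250),(254,248))):print(n,*two(a,p,b,q))
def crop(f,x,y,w,h,k): return cv2.resize(f["image"][y:y+h,x:x+w],None,fx=k,fy=k,interpolation=cv2.INTER_CUBIC)
A=crop(a,220,170,132,120,4); B=crop(b,215,170,132,150,4)
cv2.imwrite("pics/c.png",cv2.resize(np.hstack([A,B[:480]]),(792,360))[:,:,::-1])
A=crop(a,215,215,44,44,9);B=crop(b,215,192,44,44,9)
cv2.imwrite("pics/d.png",np.hstack([A,B])[:,:,::-1])
E
```

```text
mister [0.3673664  0.33812756 0.02470255] 0.0008369533298217182
flask [0.40970761 0.1409217  0.04042779] 0.0007681150874879969
tree [0.51924536 0.24665376 0.09900758] 0.008271461957827226
base [0.51610296 0.24386591 0.06022489] 0.008893143398499245
jar [0.48030063 0.39174002 0.02324047] 0.00019286647830671228
cup [0.55379064 0.425591   0.05511267] 0.00037520049001944734
dish [0.39607169 0.25161623 0.01670607] 0.003412701769472105
```

View pics/d.png

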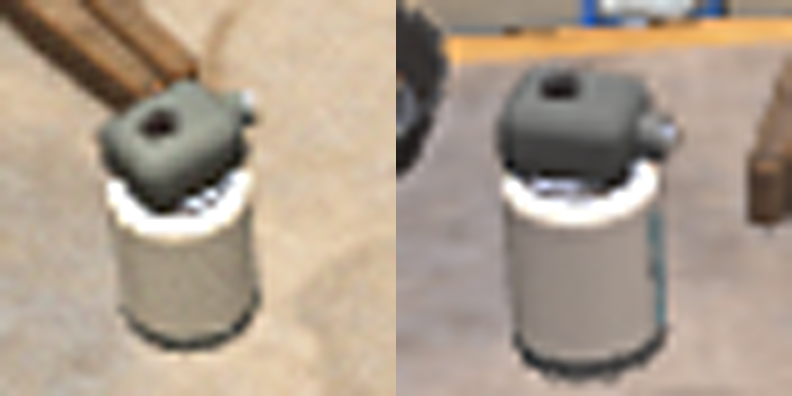

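Crop: the nozzle tip is at scene (242.8,226.7) and side (246.0,207.0). I'll get the yaw from this and prepare a look at the tree and base.

```bash
python3 - <<'E'
from h import *
import pickle
s,F=pickle.load(open("f0.pkl","rb"));a,b=F["scene"],F["side"]
print("nozzle",*two(a,(242.8,226.7),b,(246,207)),onz(a,242.8,226.7,.057),onz(b,246,207,.057))
# body bottom edge centre columns/axis at z=0.025
print(onz(a,215+185/9,215+265/9,.025),onz(b,215+(585-396)/9,192+270/9,.025))
n,_=two(a,(215+185/9,215+265/9),b,(215+(585-396)/9,192+270/9));print(n)
# blue tree masks
for f,nm in((a,"scene"),(b,"side")):
    hsv=cv2.cvtColor(f["image"],cv2.COLOR_RGB2HSV);m=cv2.inRange(hsv,(100,120,70),(120,255,255))
    x0,y0=(270,150) if nm=="scene" else (295,180)
    sub=m[y0:y0+75,x0:x0+70]; ys,xs=np.nonzero(sub);print(nm,xs.min()+x0,xs.max()+x0,ys.min()+y0,ys.max()+y0,np.median(xs)+x0,len(xs))
E
```

```text
nozzle [0.38748255 0.33111736 0.05665853] 0.0032562450191440336 [0.38538982 0.3295359  0.057     ] [0.38845073 0.33308758 0.057     ]
[0.35791429 0.33277911 0.025     ] [0.36735458 0.33120536 0.025     ]
[0.36591723 0.33928493 0.01722881]
scene 299 312 183 199 306.0 136
side 312 329 197 220 321.0 204
```

View pics/c.png

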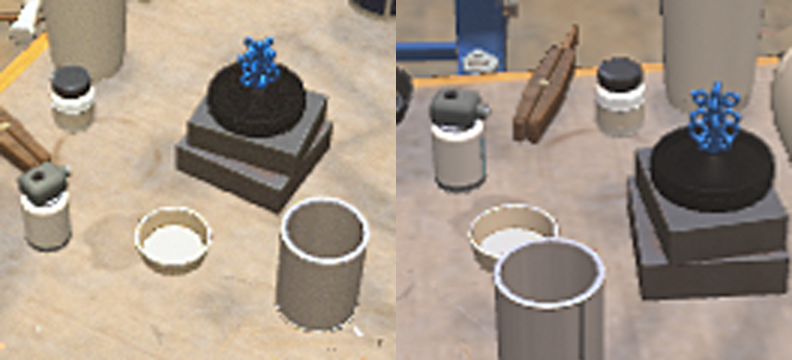

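The crop shows the base with the upright tree on twisted stacked blocks; the mister's nozzle points roughly along +x, slightly right. I'll move above the mister.

```bash
python3 -m handwheel '[{"grip":0.087,"offset":[0.022,-0.04,-0.01],"dr":[0,0,0]},{"grip":0.087,"offset":[0.022,-0.04,-0.01],"dr":[0,0,0]},{"grip":0.087,"offset":[0.022,-0.04,-0.01],"dr":[0,0,0]},{"grip":0.087,"offset":[0.022,-0.04,-0.01],"dr":[0,0,0]},{"grip":0.087,"offset":[0.022,-0.04,-0.01],"dr":[0,0,0]},{"grip":0.087,"offset":[0.022,-0.04,-0.01],"dr":[0,0,0]},{"grip":0.087,"offset":[0,0,0],"dr":[0,0,0]},{"grip":0.087,"offset":[0,0,0],"dr":[0,0,0]}]'
python3 - <<'E'
from h import *
import pickle
s=readout.observe();f=vision.grab_frame("wrist");pickle.dump((s,f),open("f1.pkl","wb"))
print(s["eef_pos"],s["ee_rot"]);save(f,"w1")
E
```

```text
time: 1.15
eef_pos: [0.3688, 0.3309, 0.158]
ee_rot: [-0.001, 0.192, 0.981, -0.001]
contact_force: [-0.7, 0.9, 0.3]
gripper_width: 0.0872
[0.36878013 0.33085436 0.15798378] [-0.00099433  0.19154047  0.98148344 -0.00123146]
```

View pics/w1.png

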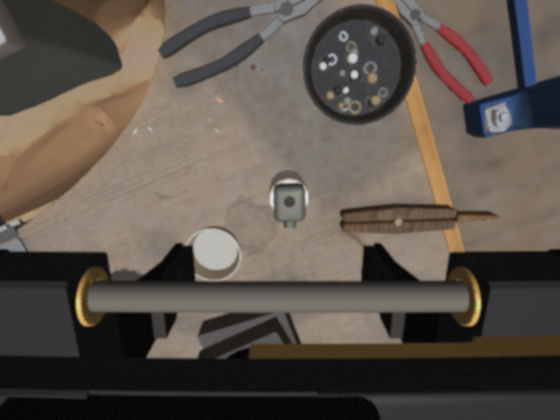

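Wrist view: the mister's head is centred at about (289,202) and the nozzle tip is at (290,228).

```bash
python3 - <<'E'
from h import *
import pickle
s,f=pickle.load(open("f1.pkl","rb"))
im=f["image"][160:245,250:330];g=im.astype(int)
cv2.imwrite("pics/w1c.png",cv2.resize(im,None,fx=7,fy=7,interpolation=cv2.INTER_CUBIC)[:,:,::-1])
nz=onz(f,290,226.5,.057,s);hd=onz(f,289,202,.066,s);print(nz,hd)
print("dish",onz(f,216,250,.015,s))
print(proj(f,[.367,.338,.066],s))
E
```

```text
[0.38652853 0.33514593 0.057     ] [0.36474605 0.34257317 0.066     ]
dish [0.39575614 0.25610317 0.015     ]
[284.57861916 206.74795678]
```

View pics/w1c.png

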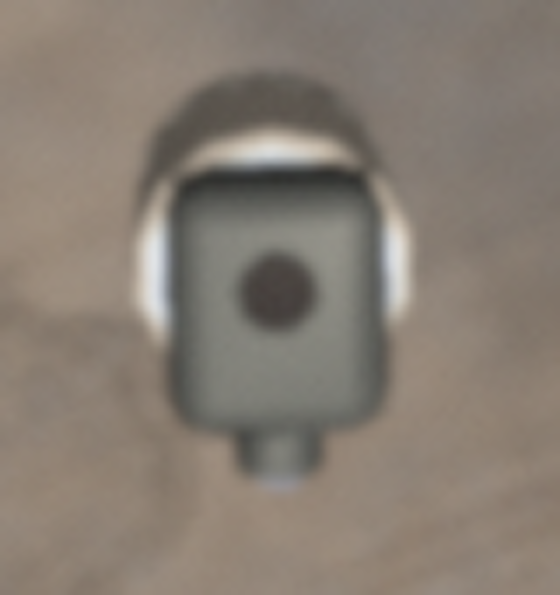

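```bash
python3 -m handwheel '[{"grip":0.087,"offset":[-0.003,0.01,-0.02],"dr":[0,0,2]},{"grip":0.087,"offset":[0,0,-0.03],"dr":[0,0,0]},{"grip":0.087,"offset":[0,0,-0.03],"dr":[0,0,0]},{"grip":0.087,"offset":[0,0,-0.03],"dr":[0,0,0]},{"grip":0.087,"offset":[0,0,-0.03],"dr":[0,0,0]},{"grip":0.087,"offset":[0,0,-0.007],"dr":[0,0,0]},{"grip":0.02,"offset":[0,0,0],"dr":[0,0,0]},{"grip":0.02,"offset":[0,0,0],"dr":[0,0,0]}]'
python3 -m handwheel '[{"grip":0.02,"offset":[0,0,0],"dr":[0,0,0]},{"grip":0.02,"offset":[0,0,0],"dr":[0,0,0]},{"grip":0.02,"offset":[0,0,0],"dr":[0,0,0]},{"grip":0.02,"offset":[0,0,0],"dr":[0,0,0]},{"grip":0.02,"offset":[0,0,0.02],"dr":[0,0,0]},{"grip":0.02,"offset":[0,0,0.02],"dr":[0,0,0]},{"grip":0.02,"offset":[0,0,0],"dr":[0,0,0]},{"grip":0.02,"offset":[0,0,0],"dr":[0,0,0]}]'
python3 - <<'E'
from h import *
import pickle
F={n:vision.grab_frame(n) for n in("scene","side")};s=readout.observe();print(s["eef_pos"],s["ee_rot"])
pickle.dump((s,F),open("f2.pkl","wb"))
def crop(f,x,y,w,h,k): return cv2.resize(f["image"][y:y+h,x:x+w],None,fx=k,fy=k,interpolation=cv2.INTER_CUBIC)
cv2.imwrite("pics/e.png",np.hstack([crop(F["scene"],195,160,132,110,3),crop(F["side"],205,160,132,110,3)])[:,:,::-1])
E
```

```text
time: 2.2
eef_pos: [0.3641, 0.3515, 0.0118]
ee_rot: [0.002, 0.167, 0.986, 0.002]
contact_force: [0.6, -0.7, 0.3]
gripper_width: 0.0743
time: 3.2
eef_pos: [0.3647, 0.3516, 0.0537]
ee_rot: [0.003, 0.167, 0.986, 0.003]
contact_force: [-0.2, 0.2, -1.5]
gripper_width: 0.0332
[0.36472666 0.35160914 0.05367876] [0.00245145 0.16747186 0.98586908 0.00305231]
```

View pics/e.png

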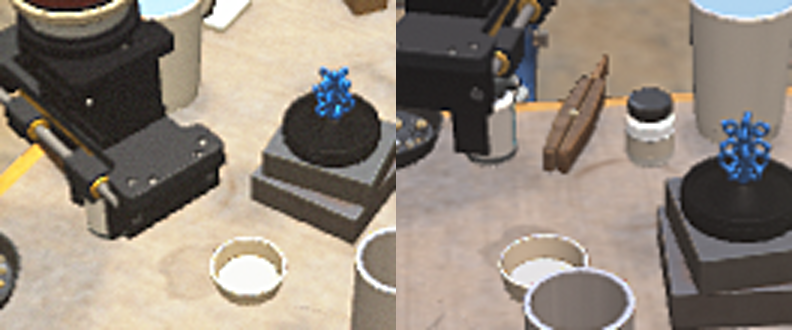

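The mister is held and lifted (width 33 mm). In the side crop the nozzle is at full-image (253,172.7). Next I compute the aim, and the base centre from the black rim.

```bash
python3 - <<'E'
from h import *
import pickle
s0,F0=pickle.load(open("f0.pkl","rb"));s,F=pickle.load(open("f2.pkl","rb"))
a,b=F0["scene"],F0["side"]
print("nozzle",onz(b,253,172.7,.099))
nw=[onz(a,305.7,191,.095),onz(b,320.7,208.5,.095)];print("tree",nw,two(a,(305.7,191),b,(320.7,208.5)))
for f,box in((a,(275,170,70,60)),(b,(285,195,70,60))):
    x,y,w,h=box;im=f["image"][y:y+h,x:x+w];g=im.max(2)
    m=((g<48)).astype(np.uint8);n,l,st,c=cv2.connectedComponentsWithStats(m)
    i=1+st[1:,4].argmax();cc=max(cv2.findContours((l==i).astype(np.uint8),cv2.RETR_EXTERNAL,cv2.CHAIN_APPROX_NONE)[0],key=len)
    print(st[i],st[i][:2]+[x,y],x+st[i][0]+st[i][2]/2-.5)
# predicted outlines for candidate base centre
c=[.518,.247]
for f in(a,b):
    P=np.array([proj(f,[c[0]+.037*np.cos(t),c[1]+.037*np.sin(t),z]) for z in(.054,.07) for t in np.linspace(0,6.28,60)])
    print(P.min(0),P.max(0))
E
```

```text
nozzle [0.40743517 0.39336247 0.099     ]
tree [array([0.5165244 , 0.24617551, 0.095     ]), array([0.51778335, 0.25132006, 0.095     ])] (array([0.51605068, 0.24611798, 0.09706775]), np.float64(0.0025823806017606643))
[ 15  22  32  24 375] [290 192] 305.5
[ 15  18  41  28 701] [300 213] 320.0
[288.82830191 188.41930888] [321.52244366 215.3133815 ]
[299.84402305 210.46003883] [341.41779306 241.05565977]
```

```bash
python3 -m handwheel '[{"grip":0.02,"offset":[0.007,-0.011,0],"dr":[0,0,0]},{"grip":0.02,"offset":[0.007,-0.011,0],"dr":[0,0,0]},{"grip":0.02,"offset":[0.007,-0.011,0],"dr":[0,0,0]},{"grip":0.02,"offset":[0.007,-0.011,0],"dr":[0,0,0]},{"grip":0.02,"offset":[0.007,-0.011,0],"dr":[0,0,0]},{"grip":0.02,"offset":[0.004,-0.006,-0.002],"dr":[0,0,0]},{"grip":0.02,"offset":[0,0,0],"dr":[0,0,0]},{"grip":0.02,"offset":[0,0,0],"dr":[0,0,0]}]'
python3 - <<'E'
from h import *
import pickle
F={n:vision.grab_frame(n) for n in("scene","side","wrist")};s=readout.observe();print(s["eef_pos"],s["ee_rot"])
pickle.dump((s,F),open("f3.pkl","wb"))
def crop(f,x,y,w,h,k): return cv2.resize(f["image"][y:y+h,x:x+w],None,fx=k,fy=k,interpolation=cv2.INTER_CUBIC)
cv2.imwrite("pics/g.png",np.hstack([crop(F["side"],235,160,110,100,4),cv2.resize(F["wrist"]["image"],(360,270))[0:270].copy() if 0 else cv2.copyMakeBorder(cv2.resize(F["wrist"]["image"],(360,270)),0,130,0,0,cv2.BORDER_CONSTANT)])[:,:,::-1])
E
```

```text
time: 4.3
eef_pos: [0.4061, 0.2846, 0.05]
ee_rot: [0.002, 0.168, 0.986, 0.002]
contact_force: [-0.8, -0.1, -0.7]
gripper_width: 0.033
[0.40593982 0.28486374 0.04995484] [0.00159066 0.16801976 0.98578021 0.00205114]
```

View pics/g.png

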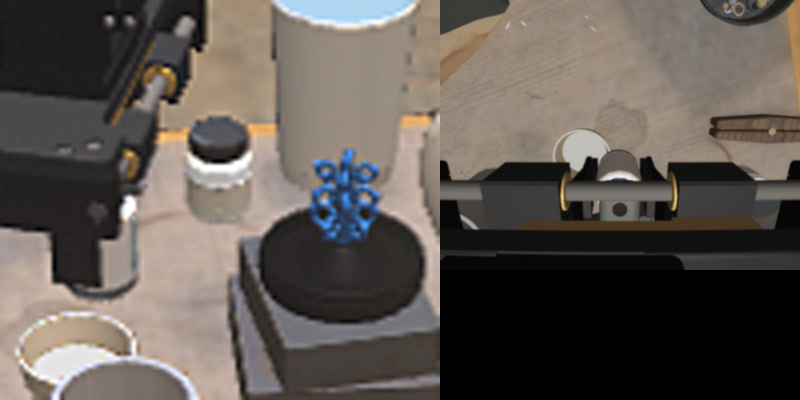

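Side crop: the mister is held upright, level with the tree. Wrist view: the mister is centred between the pads with the head's hole at about (280,327). I'll hold for two seconds, then check the head edges numerically.

```bash
python3 - <<'E'
from h import *
import pickle
s,F=pickle.load(open("f3.pkl","rb"));f=F["wrist"];im=f["image"]
print(onz(f,280,327,.1042,s))
for y in range(285,345,5): print(y,[int(v) for v in im[y,246:318:2].mean(1)])
E
H='[{"grip":0.02,"offset":[0,0,0],"dr":[0,0,0]}]'
python3 -m handwheel '[{"grip":0.02,"offset":[0,0,0],"dr":[0,0,0]},{"grip":0.02,"offset":[0,0,0],"dr":[0,0,0]},{"grip":0.02,"offset":[0,0,0],"dr":[0,0,0]},{"grip":0.02,"offset":[0,0,0],"dr":[0,0,0]},{"grip":0.02,"offset":[0,0,0],"dr":[0,0,0]},{"grip":0.02,"offset":[0,0,0],"dr":[0,0,0]},{"grip":0.02,"offset":[0,0,0],"dr":[0,0,0]},{"grip":0.02,"offset":[0,0,0],"dr":[0,0,0]}]'
python3 -m handwheel '[{"grip":0.02,"offset":[0,0,0],"dr":[0,0,0]},{"grip":0.02,"offset":[0,0,0],"dr":[0,0,0]},{"grip":0.02,"offset":[0,0,0],"dr":[0,0,0]},{"grip":0.02,"offset":[0,0,0],"dr":[0,0,0]},{"grip":0.02,"offset":[0,0,0],"dr":[0,0,0]},{"grip":0.02,"offset":[0,0,0],"dr":[0,0,0]},{"grip":0.02,"offset":[0,0,0],"dr":[0,0,0]},{"grip":0.02,"offset":[0,0,0],"dr":[0,0,0]}]'
```

```text
[0.40775632 0.28579435 0.1042    ]
285 [50, 49, 50, 51, 49, 51, 51, 49, 48, 48, 48, 49, 50, 51, 48, 49, 49, 50, 48, 49, 48, 49, 49, 50, 50, 49, 49, 48, 47, 48, 48, 48, 49, 50, 49, 51]
290 [80, 77, 77, 78, 78, 78, 79, 78, 77, 80, 78, 78, 78, 78, 79, 78, 79, 78, 77, 77, 79, 78, 79, 78, 78, 78, 79, 78, 77, 79, 78, 79, 79, 78, 78, 79]
295 [101, 101, 102, 102, 102, 101, 100, 100, 102, 101, 101, 101, 101, 101, 100, 101, 101, 101, 102, 100, 101, 100, 101, 101, 101, 101, 102, 102, 101, 101, 101, 101, 102, 101, 102, 102]
300 [113, 114, 114, 114, 115, 114, 115, 114, 114, 115, 115, 114, 114, 114, 115, 114, 115, 114, 113, 114, 115, 115, 115, 114, 114, 114, 115, 115, 115, 113, 114, 115, 115, 114, 113, 116]
305 [120, 117, 120, 120, 122, 120, 120, 120, 120, 121, 121, 121, 121, 120, 120, 119, 119, 120, 119, 119, 121, 120, 120, 120, 120, 120, 120, 121, 121, 121, 120, 120, 120, 121, 121, 120]
310 [113, 112, 111, 111, 111, 111, 110, 112, 112, 112, 112, 111, 112, 112, 111, 112, 112, 112, 113, 113, 112, 112, 111, 112, 112, 111, 112, 112, 111, 111, 111, 113, 112, 112, 110, 112]
315 [159, 97, 80, 91, 98, 1
[... 541 characters left out ...]
, 41, 42, 42, 43, 42, 42, 44, 83, 115, 117, 118, 118, 114, 106, 99, 93, 83, 55, 35, 33, 35]
335 [33, 48, 75, 89, 99, 103, 109, 113, 114, 115, 116, 117, 114, 95, 68, 51, 44, 42, 50, 62, 89, 111, 117, 117, 117, 117, 116, 113, 104, 98, 93, 79, 52, 37, 38, 43]
340 [32, 49, 74, 89, 96, 103, 108, 113, 114, 114, 114, 114, 113, 115, 114, 116, 113, 114, 114, 114, 115, 115, 116, 115, 116, 114, 115, 110, 104, 97, 91, 78, 78, 93, 96, 95]
time: 5.45
eef_pos: [0.4056, 0.2855, 0.05]
ee_rot: [0.002, 0.167, 0.986, 0.002]
contact_force: [-0.9, -0.4, -0.8]
gripper_width: 0.0331
time: 6.45
eef_pos: [0.4056, 0.2855, 0.05]
ee_rot: [0.002, 0.167, 0.986, 0.002]
contact_force: [0.2, -0.6, -2.1]
gripper_width: 0.0334
```

The head edges run parallel to the image columns and the aim is within a couple of mm. The two-second hold is done, so I take the mister back and set it down.

```bash
python3 -m handwheel '[{"grip":0.02,"offset":[-0.007,0.011,0],"dr":[0,0,0]},{"grip":0.02,"offset":[-0.007,0.011,0],"dr":[0,0,0]},{"grip":0.02,"offset":[-0.007,0.011,0],"dr":[0,0,0]},{"grip":0.02,"offset":[-0.007,0.011,0],"dr":[0,0,0]},{"grip":0.02,"offset":[-0.007,0.011,0],"dr":[0,0,0]},{"grip":0.02,"offset":[-0.004,0.007,-0.008],"dr":[0,0,0]},{"grip":0.02,"offset":[0,0,-0.01],"dr":[0,0,0]},{"grip":0.02,"offset":[0,0,-0.01],"dr":[0,0,0]}]'
python3 -m handwheel '[{"grip":0.02,"offset":[0,0,0],"dr":[0,0,0]},{"grip":0.02,"offset":[0,0,-0.003],"dr":[0,0,0]},{"grip":0.02,"offset":[0,0,-0.002],"dr":[0,0,0]},{"grip":0.02,"offset":[0,0,0],"dr":[0,0,0]},{"grip":0.02,"offset":[0,0,0],"dr":[0,0,0]},{"grip":0.02,"offset":[0,0,0],"dr":[0,0,0]},{"grip":0.02,"offset":[0,0,0],"dr":[0,0,0]},{"grip":0.02,"offset":[0,0,0],"dr":[0,0,0]}]'
```

```text
time: 7.45
eef_pos: [0.3633, 0.353, 0.0207]
ee_rot: [0.002, 0.167, 0.986, 0.003]
contact_force: [-0.8, -0.2, -2.1]
gripper_width: 0.0326
time: 8.45
eef_pos: [0.3637, 0.3516, 0.015]
ee_rot: [0.001, 0.168, 0.986, 0.002]
contact_force: [-0.6, -0.0, -1.4]
gripper_width: 0.0332
```

```bash
python3 -m handwheel '[{"grip":0.02,"offset":[0,0,-0.003],"dr":[0,0,0]},{"grip":0.02,"offset":[0,0,0],"dr":[0,0,0]},{"grip":0.02,"offset":[0,0,0],"dr":[0,0,0]},{"grip":0.02,"offset":[0,0,0],"dr":[0,0,0]},{"grip":0.087,"offset":[0,0,0],"dr":[0,0,0]},{"grip":0.087,"offset":[0,0,0],"dr":[0,0,0]},{"grip":0.087,"offset":[0,0,0],"dr":[0,0,0]},{"grip":0.087,"offset":[0,0,0],"dr":[0,0,0]}]'
python3 -m handwheel '[{"grip":0.087,"offset":[0,0,0],"dr":[0,0,0]},{"grip":0.087,"offset":[0,0,0],"dr":[0,0,0]},{"grip":0.087,"offset":[0,0,0.02],"dr":[0,0,0]},{"grip":0.087,"offset":[0,0,0.04],"dr":[0,0,0]},{"grip":0.087,"offset":[0,0,0.04],"dr":[0,0,0]},{"grip":0.087,"offset":[0,0,0.04],"dr":[0,0,0]},{"grip":0.087,"offset":[0,0,0.02],"dr":[0,0,0]},{"grip":0.087,"offset":[0,0,0],"dr":[0,0,0]}]'
python3 - <<'E'
from h import *
import pickle
s=readout.observe();f=vision.grab_frame("wrist");sc=vision.grab_frame("scene");pickle.dump((s,f,sc),open("f4.pkl","wb"))
print(s["eef_pos"]);save(f,"w4")
a=sc
# flask rim centre from first frames: ellipse of bright rim
_,F=pickle.load(open("f0.pkl","rb"))
for n,(x,y,w,h) in(("scene",(305,225,45,60)),("side",(240,240,55,75))):
    print(n,[np.round(proj(F[n],[.41,.141,z]),1) for z in(0,.076)])
E
```

```text
time: 9.45
eef_pos: [0.3642, 0.3519, 0.0142]
ee_rot: [0.002, 0.167, 0.986, 0.002]
contact_force: [-0.4, 0.5, 0.1]
gripper_width: 0.0654
time: 10.45
eef_pos: [0.3628, 0.3508, 0.1784]
ee_rot: [0.001, 0.167, 0.986, 0.001]
contact_force: [0.6, -0.4, 0.3]
gripper_width: 0.0867
[0.36278659 0.35077447 0.17839712]
scene [array([325.5, 269.4]), array([328.5, 245.5])]
side [array([266.8, 296.3]), array([265.9, 260.5])]
```

View pics/w4.png

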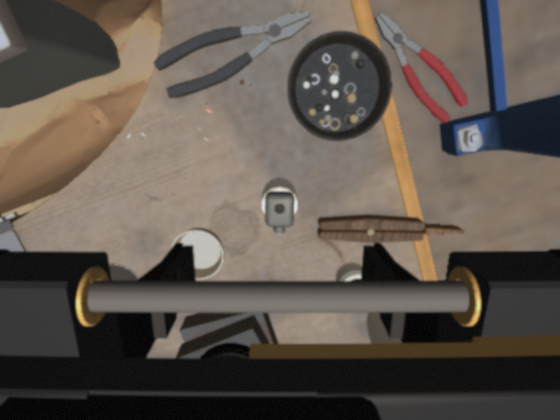

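The mister stands upright again, let go, with its head at about (280,208); jar and dish are undisturbed. Now I go above the flask.

```bash
python3 -m handwheel '[{"grip":0.087,"offset":[0.008,-0.035,0],"dr":[0,0,0]},{"grip":0.087,"offset":[0.008,-0.035,0],"dr":[0,0,0]},{"grip":0.087,"offset":[0.008,-0.035,0],"dr":[0,0,0]},{"grip":0.087,"offset":[0.008,-0.035,0],"dr":[0,0,0]},{"grip":0.087,"offset":[0.008,-0.035,0],"dr":[0,0,0]},{"grip":0.087,"offset":[0.007,-0.034,0],"dr":[0,0,0]},{"grip":0.087,"offset":[0,0,0],"dr":[0,0,0]},{"grip":0.087,"offset":[0,0,0],"dr":[0,0,0]}]'
python3 - <<'E'
from h import *
import pickle
s=readout.observe();f=vision.grab_frame("wrist");pickle.dump((s,f),open("f5.pkl","wb"))
print(s["eef_pos"],s["ee_rot"]);save(f,"w5")
print(proj(f,[.41,.141,.076],s))
E
```

```text
time: 11.55
eef_pos: [0.4013, 0.1331, 0.162]
ee_rot: [-0.011, 0.167, 0.986, -0.005]
contact_force: [0.5, 0.1, 0.5]
gripper_width: 0.0872
[0.40126549 0.13306736 0.16198155] [-0.01053222  0.16695109  0.98589605 -0.0050378 ]
[291.5964811  223.29760603]
```

View pics/w5.png

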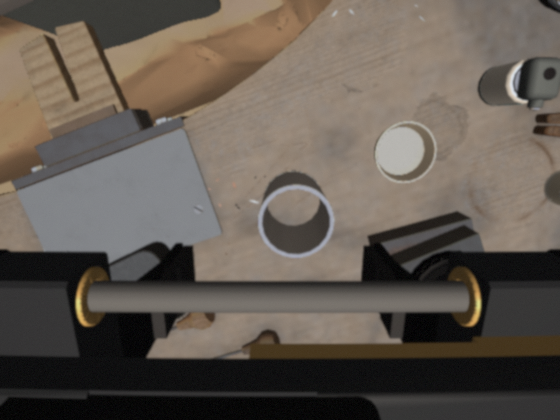

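Wrist view: the flask's top rim is centred at about (296.5,220), radius 38 px, well within the jaws.

```bash
cat >> h.py <<'E'
def lev(s):
    q=s["ee_rot"];R=Ro.from_quat([q[1],q[2],q[3],q[0]]).as_matrix();z=R[:,2]
    return "level dr deg",np.degrees(np.cross(z,[0,0,-1])).round(2),"jawdir",np.degrees(np.arctan2(R[1,1],R[0,1])).round(1)
E
python3 - <<'E'
from h import *
import pickle
s,f=pickle.load(open("f5.pkl","rb"));print(lev(s),onz(f,296.5,220.5,.076,s))
_,F=pickle.load(open("f0.pkl","rb"))
for n,(x,y,w,h) in(("scene",(300,225,55,40)),("side",(236,238,60,50))):
    im=F[n]["image"][y:y+h,x:x+w].astype(int);m=((im.min(2)>165)&(im[:,:,2]>=im[:,:,0]-5)).astype(np.uint8)
    k,l,st,c=cv2.connectedComponentsWithStats(m);i=1+st[1:,4].argmax()
    P=np.argwhere(l==i)[:,::-1].astype(np.float32);e=cv2.fitEllipse(cv2.convexHull(P));print(n,e,onz(F[n],e[0][0]+x,e[0][1]+y,.076))
E
```

```text
('level dr deg', array([ 0.37, -1.29,  0.  ]), 'jawdir', np.float64(70.8)) [0.40909524 0.14526006 0.076     ]
scene ((27.92810821533203, 21.22337532043457), (21.47287940979004, 29.213054656982422), 98.0318374633789) [0.40776446 0.1412355  0.076     ]
side ((27.50096321105957, 19.967609405517578), (26.916059494018555, 40.75794219970703), 102.89035034179688) [0.40685532 0.14769187 0.076     ]
```

```bash
python3 -m handwheel '[{"grip":0.087,"offset":[0.004,0.006,0],"dr":[0.4,-1.3,0]},{"grip":0.087,"offset":[0.003,0.004,-0.01],"dr":[0,0,0]},{"grip":0.087,"offset":[0,0,-0.015],"dr":[0,0,0]},{"grip":0.087,"offset":[0,0,-0.015],"dr":[0,0,0]},{"grip":0.087,"offset":[0,0,0],"dr":[0,0,0]},{"grip":0.087,"offset":[0,0,0],"dr":[0,0,0]},{"grip":0.087,"offset":[0,0,0],"dr":[0,0,0]},{"grip":0.087,"offset":[0,0,0],"dr":[0,0,0]}]'
python3 - <<'E'
from h import *
s=readout.observe();print(s["eef_pos"],lev(s))
E
```

```text
time: 12.6
eef_pos: [0.4074, 0.1461, 0.1181]
ee_rot: [-0.0, 0.165, 0.986, 0.0]
contact_force: [-0.2, -0.5, 0.4]
gripper_width: 0.087
[0.40741375 0.14609391 0.11812214] ('level dr deg', array([-0.06, -0.01, -0.  ]), 'jawdir', np.float64(71.0))
```

```bash
python3 -m handwheel '[{"grip":0.087,"offset":[0.001,-0.001,-0.02],"dr":[0,0,0]},{"grip":0.087,"offset":[0,0,-0.02],"dr":[0,0,0]},{"grip":0.087,"offset":[0,0,-0.02],"dr":[0,0,0]},{"grip":0.087,"offset":[0,0,-0.015],"dr":[0,0,0]},{"grip":0.087,"offset":[0,0,-0.004],"dr":[0,0,0]},{"grip":0.087,"offset":[0,0,0],"dr":[0,0,0]},{"grip":0.04,"offset":[0,0,0],"dr":[0,0,0]},{"grip":0.04,"offset":[0,0,0],"dr":[0,0,0]}]'
python3 -m handwheel '[{"grip":0.04,"offset":[0,0,0],"dr":[0,0,0]},{"grip":0.04,"offset":[0,0,0],"dr":[0,0,0]},{"grip":0.04,"offset":[0,0,0],"dr":[0,0,0]},{"grip":0.04,"offset":[0,0,0],"dr":[0,0,0]},{"grip":0.04,"offset":[0,0,0],"dr":[0,0,0]},{"grip":0.04,"offset":[0,0,0],"dr":[0,0,0]},{"grip":0.04,"offset":[0,0,0],"dr":[0,0,0]},{"grip":0.04,"offset":[0,0,0],"dr":[0,0,0]}]'
python3 - <<'E'
from h import *
s=readout.observe();print(s["eef_pos"],lev(s))
E
```

```text
time: 13.6
eef_pos: [0.4127, 0.1455, 0.0413]
ee_rot: [0.004, 0.165, 0.986, 0.002]
contact_force: [0.1, -0.5, -0.6]
gripper_width: 0.0743
time: 14.6
eef_pos: [0.4131, 0.1455, 0.0418]
ee_rot: [0.005, 0.165, 0.986, 0.002]
contact_force: [-1.1, -1.2, -0.9]
gripper_width: 0.0585
[0.41306546 0.14546945 0.04182718] ('level dr deg', array([-0.14,  0.58,  0.  ]), 'jawdir', np.float64(71.0))
```

```bash
python3 -m handwheel '[{"grip":0.04,"offset":[0,0,0.01],"dr":[0,0,0]},{"grip":0.04,"offset":[0,0,0.02],"dr":[0,0,0]},{"grip":0.04,"offset":[0,0,0.025],"dr":[0,0,0]},{"grip":0.04,"offset":[0,0,0.025],"dr":[0,0,0]},{"grip":0.04,"offset":[0,0,0.025],"dr":[0,0,0]},{"grip":0.04,"offset":[0,0,0.025],"dr":[0,0,0]},{"grip":0.04,"offset":[0,0,0.015],"dr":[0,0,0]},{"grip":0.04,"offset":[0,0,0],"dr":[0,0,0]}]'
python3 - <<'E'
from h import *
s=readout.observe();print(s["eef_pos"],lev(s))
E
```

```text
time: 15.6
eef_pos: [0.4103, 0.1454, 0.1929]
ee_rot: [0.003, 0.165, 0.986, 0.002]
contact_force: [0.2, 0.1, -2.4]
gripper_width: 0.0579
[0.4102779  0.14539814 0.19293945] ('level dr deg', array([-0.15,  0.43,  0.  ]), 'jawdir', np.float64(71.0))
```

```bash
python3 -m handwheel '[{"grip":0.04,"offset":[0.014,0.014,0.002],"dr":[0,0,0]},{"grip":0.04,"offset":[0.014,0.014,0.002],"dr":[0,0,0]},{"grip":0.04,"offset":[0.014,0.014,0.002],"dr":[0,0,0]},{"grip":0.04,"offset":[0.014,0.014,0.002],"dr":[0,0,0]},{"grip":0.04,"offset":[0.014,0.014,0.001],"dr":[0,0,0]},{"grip":0.04,"offset":[0.014,0.014,0],"dr":[0,0,0]},{"grip":0.04,"offset":[0.01,0.01,0],"dr":[0,0,0]},{"grip":0.04,"offset":[0,0,0],"dr":[0,0,0]}]'
python3 - <<'E'
from h import *
import pickle
F={n:vision.grab_frame(n) for n in("scene","side")};s=readout.observe();print(s["eef_pos"],lev(s))
pickle.dump((s,F),open("f6.pkl","wb"))
def crop(f,x,y,w,h,k): return cv2.resize(f["image"][y:y+h,x:x+w],None,fx=k,fy=k,interpolation=cv2.INTER_CUBIC)
cv2.imwrite("pics/k.png",np.hstack([crop(F["scene"],260,130,100,100,4),crop(F["side"],270,140,100,100,4)])[:,:,::-1])
E
```

```text
time: 16.6
eef_pos: [0.5011, 0.2406, 0.1908]
ee_rot: [-0.004, 0.165, 0.986, -0.002]
contact_force: [-0.2, -0.1, -1.7]
gripper_width: 0.0579
[0.50056441 0.24001455 0.1910147 ] ('level dr deg', array([ 0.14, -0.55,  0.  ]), 'jawdir', np.float64(71.0))
```

View pics/k.png

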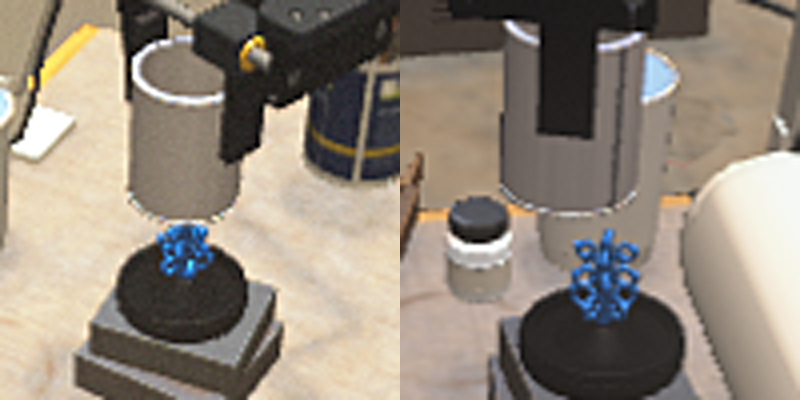

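Scene crop: the flask's lower end spans x 129–239, lowest row 222; the base spans x 117–247, bottom row 338. Side crop: the flask spans 100–238, lowest row 213; the base spans 120–285, bottom row 398. I'll solve both from the same silhouettes.

```bash
cat >> h.py <<'E'
from scipy.optimize import least_squares
def sil(F,c,r,zs):
    o=[]
    for n in("scene","side"):
        P=np.array([proj(F[n],[c[0]+r*np.cos(t),c[1]+r*np.sin(t),z]) for z in zs for t in np.linspace(0,6.28,90)])
        o+=[P[:,0].min(),P[:,0].max(),P[:,1].max()]
    return np.array(o)
def fit(F,ob,r,zs):
    g=least_squares(lambda c:sil(F,c,r,zs)-ob,[.51,.245]);return g.x,g.fun.round(1)
E
python3 - <<'E'
from h import *
import pickle
s,F=pickle.load(open("f6.pkl","rb"))
T=lambda l,r,b,x,y:[x+l/4-.375,x+r/4-.375,y+b/4-.375]
zb=s["eef_pos"][2]-.0418
fl=fit(F,np.array(T(129,239,222,260,130)+T(100,238,213,270,140)),.029,[zb])
ba=fit(F,np.array(T(117,247,338,260,130)+T(120,285,398,270,140)),.037,[.054,.07])
print("flask",fl,zb,"base",ba,"move",ba[0]-fl[0])
# per camera rays: tree
E
```

```text
flask (array([0.49896578, 0.24136641]), array([-0.7, -0.4,  0.4,  0.4,  0.3,  1.1])) 0.14921469860581638 base (array([0.51862732, 0.24935119]), array([-0.8, -0.7,  0.7,  0.4,  0.6,  1.1])) move [0.01966153 0.00798478]
```

```bash
python3 -m handwheel '[{"grip":0.04,"offset":[0.007,0.003,0],"dr":[0.2,-0.8,0]},{"grip":0.04,"offset":[0.007,0.003,0],"dr":[0,0,0]},{"grip":0.04,"offset":[0.005,0.002,0],"dr":[0,0,0]},{"grip":0.04,"offset":[0,0,0],"dr":[0,0,0]},{"grip":0.04,"offset":[0,0,0],"dr":[0,0,0]},{"grip":0.04,"offset":[0,0,0],"dr":[0,0,0]},{"grip":0.04,"offset":[0,0,0],"dr":[0,0,0]},{"grip":0.04,"offset":[0,0,0],"dr":[0,0,0]}]'
python3 - <<'E'
from h import *
import pickle
F={n:vision.grab_frame(n) for n in("scene","side")};s=readout.observe();print(s["eef_pos"],lev(s))
pickle.dump((s,F),open("f7.pkl","wb"))
_,F0=pickle.load(open("f6.pkl","rb"))
# print rows near flask lower end / base for edge finding
for n,(x0,x1),ys in(("scene",(280,335),(172,180)),("side",(288,350),(178,184))):
    for y in ys: print(n,y,x0,F[n]["image"][y,x0:x1].mean(1).astype(int).tolist())
for n,x,(y0,y1) in(("scene",309,(175,195)),("side",319,(180,205))):
    print(n,x,y0,F[n]["image"][y0:y1,x].mean(1).astype(int).tolist())
E
```

```text
time: 17.7
eef_pos: [0.5203, 0.2475, 0.1915]
ee_rot: [0.003, 0.166, 0.986, 0.001]
contact_force: [-0.1, -0.8, -1.4]
gripper_width: 0.0581
[0.52029812 0.24753913 0.19149818] ('level dr deg', array([-0.07,  0.33,  0.  ]), 'jawdir', np.float64(70.9))
scene 172 280 [212, 217, 215, 219, 216, 215, 217, 214, 216, 213, 216, 217, 222, 208, 120, 105, 115, 118, 117, 124, 121, 121, 124, 126, 127, 134, 128, 128, 129, 126, 130, 130, 123, 121, 124, 123, 112, 114, 109, 94, 114, 219, 223, 217, 216, 217, 216, 214, 212, 207, 200, 208, 207, 206, 202]
scene 180 280 [216, 214, 217, 216, 216, 215, 216, 212, 208, 207, 212, 217, 212, 212, 214, 215, 211, 218, 214, 215, 222, 214, 215, 209, 209, 221, 214, 212, 212, 213, 216, 214, 197, 194, 199, 209, 207, 196, 198, 197, 204, 205, 210, 214, 216, 219, 213, 208, 203, 209, 202, 197, 194, 188, 188]
side 178 288 [152, 149, 147, 144, 143, 142, 139, 138, 138, 137, 137, 138, 140, 142, 146, 140, 104, 108, 85, 88, 94, 96, 99, 101, 101, 105, 106, 106, 108, 110, 107, 107, 109, 110, 111, 111, 112, 111, 111, 111, 113, 113, 117, 117, 119, 113, 89, 88, 121, 118, 118, 101, 100, 134, 126, 125, 128, 130, 139, 149, 153, 154]
side 184 288 [146, 143, 144, 144, 145, 146, 145, 144, 143, 141, 143, 146, 149, 150, 152, 142, 98, 104, 112, 144, 85, 92, 99, 101, 102, 103, 105, 106, 110, 109, 107, 106, 109, 111, 111, 112, 112, 112, 112, 111, 112, 115, 117, 117, 119, 105, 77, 106, 117, 114, 128, 150, 138, 135, 135, 138, 143, 144, 142, 154, 206, 238]
scene 309 175 [127, 130, 128, 119, 169, 213, 214, 205, 127, 111, 115, 174, 128, 87, 81, 92, 59, 83, 146, 72]
side 319 180 [108, 106, 107, 107, 106, 106, 106, 105, 102, 136, 102, 132, 140, 141, 140, 139, 140, 141, 142, 139, 137, 117, 98, 111, 103]
```

```bash
python3 - <<'E'
from h import *
import pickle
s,F=pickle.load(open("f7.pkl","rb"))
print(fit(F,np.array([293.6,320.4,178.8,303.6,339.2,190.5]),.029,[s["eef_pos"][2]-.0418]))
E
python3 -m handwheel '[{"grip":0.04,"offset":[0,0,-0.006],"dr":[0,0,0]},{"grip":0.04,"offset":[0,0,-0.006],"dr":[0,0,0]},{"grip":0.04,"offset":[0,0,-0.006],"dr":[0,0,0]},{"grip":0.04,"offset":[0,0,-0.006],"dr":[0,0,0]},{"grip":0.04,"offset":[0,0,0],"dr":[0,0,0]},{"grip":0.04,"offset":[0,0,0],"dr":[0,0,0]},{"grip":0.04,"offset":[0,0,0],"dr":[0,0,0]},{"grip":0.04,"offset":[0,0,0],"dr":[0,0,0]}]'
python3 - <<'E'
from h import *
import pickle
F={n:vision.grab_frame(n) for n in("scene","side")};s=readout.observe();print(s["eef_pos"],lev(s))
pickle.dump((s,F),open("f8.pkl","wb"))
z=s["eef_pos"][2]-.0418;print(z)
for n in("scene","side"):
    p=proj(F[n],[.517,.248,z-.003]);y=int(p[1])
    for yy in (y-3,y): 
        r=F[n]["image"][yy,int(p[0])-26:int(p[0])+26].astype(int);print(n,yy,int(p[0])-26,r.mean(1).astype(int).tolist())
    hsv=cv2.cvtColor(F[n]["image"],cv2.COLOR_RGB2HSV);m=cv2.inRange(hsv,(100,120,70),(120,255,255))
    x0,y0=(285,150) if n=="scene" else (300,180)
    ys,xs=np.nonzero(m[y0:y0+60,x0:x0+45]);print("blue",xs.min()+x0,xs.max()+x0,ys.min()+y0,ys.max()+y0)
E
```

```text
(array([0.51659193, 0.24703295]), array([-0.8, -0.3,  1. ,  1.2, -0.3,  0.8]))
time: 18.8
eef_pos: [0.5201, 0.2475, 0.1654]
ee_rot: [0.002, 0.166, 0.986, 0.001]
contact_force: [0.3, 0.7, -1.9]
gripper_width: 0.0576
[0.52006443 0.24749239 0.16541264] ('level dr deg', array([-0.06,  0.3 ,  0.  ]), 'jawdir', np.float64(70.9))
0.12361263567406036
scene 178 279 [215, 220, 222, 225, 224, 219, 222, 218, 219, 219, 218, 215, 222, 229, 151, 109, 117, 115, 121, 120, 121, 123, 119, 132, 131, 124, 130, 132, 131, 129, 131, 128, 128, 126, 127, 124, 125, 115, 112, 107, 97, 181, 217, 213, 210, 214, 216, 212, 216, 210, 212, 201]
scene 181 279 [213, 209, 210, 213, 214, 211, 213, 215, 210, 212, 208, 215, 214, 220, 242, 144, 108, 117, 120, 119, 121, 128, 126, 127, 127, 127, 132, 128, 127, 131, 127, 129, 126, 123, 126, 122, 119, 114, 113, 103, 158, 214, 214, 214, 221, 221, 224, 218, 212, 213, 207, 201]
blue 299 312 189 199
side 194 295 [84, 76, 131, 190, 181, 179, 176, 177, 171, 129, 99, 81, 92, 96, 99, 100, 101, 105, 105, 106, 110, 111, 108, 107, 108, 111, 111, 112, 112, 112, 112, 113, 113, 113, 116, 118, 120, 108, 71, 89, 121, 117, 111, 128, 172, 164, 122, 143, 143, 153, 159, 165]
side 197 295 [28, 77, 167, 181, 176, 171, 171, 175, 166, 117, 114, 152, 83, 92, 97, 101, 101, 104, 105, 106, 110, 110, 108, 107, 109, 111, 111, 112, 113, 113, 111, 112, 114, 113, 116, 118, 119, 105, 70, 97, 119, 113, 120, 144, 143, 125, 125, 136, 145, 149, 154, 157]
blue 313 329 204 220
```

```bash
python3 - <<'E'
from h import *
import pickle
s,F=pickle.load(open("f8.pkl","rb"))
c=[.5186,.2494]
for n,y,l,r in(("scene",178,292.7,319.9),("side",194,304.0,338.2)):
    for z in(.07,.1236,.128,.132):
        p=proj(F[n],[*c,z]);print(n,z,p.round(1),end=' ')
    print("meas",(l+r)/2)
    d=[proj(F[n],[c[0]+.001*i,c[1]+.001*j,.128])-proj(F[n],[*c,.128]) for i,j in((1,0),(0,1))];print(d)
E
```

```text
scene 0.07 [304.4 198.4] scene 0.1236 [305.4 180. ] scene 0.128 [305.4 178.4] scene 0.132 [305.5 176.9] meas 306.29999999999995
[array([ 0.20730141, -0.25078366]), array([-0.41167173, -0.14121343])]
side 0.07 [320.8 220.8] side 0.1236 [322.1 195.1] side 0.128 [322.2 192.9] side 0.132 [322.3 190.9] meas 321.1
[array([ 0.56810085, -0.03539485]), array([-0.11094628, -0.29022013])]
```

```bash
python3 -m handwheel '[{"grip":0.04,"offset":[0.0015,0.0015,0],"dr":[0,0,0]},{"grip":0.04,"offset":[0,0,0],"dr":[0,0,0]},{"grip":0.04,"offset":[0,0,-0.005],"dr":[0,0,0]},{"grip":0.04,"offset":[0,0,-0.005],"dr":[0,0,0]},{"grip":0.04,"offset":[0,0,-0.005],"dr":[0,0,0]},{"grip":0.04,"offset":[0,0,-0.005],"dr":[0,0,0]},{"grip":0.04,"offset":[0,0,0],"dr":[0,0,0]},{"grip":0.04,"offset":[0,0,0],"dr":[0,0,0]}]'
python3 -m handwheel '[{"grip":0.04,"offset":[0,0,-0.005],"dr":[0,0,0]},{"grip":0.04,"offset":[0,0,-0.005],"dr":[0,0,0]},{"grip":0.04,"offset":[0,0,-0.005],"dr":[0,0,0]},{"grip":0.04,"offset":[0,0,-0.003],"dr":[0,0,0]},{"grip":0.04,"offset":[0,0,0],"dr":[0,0,0]},{"grip":0.04,"offset":[0,0,0],"dr":[0,0,0]},{"grip":0.04,"offset":[0,0,0],"dr":[0,0,0]},{"grip":0.04,"offset":[0,0,0],"dr":[0,0,0]}]'
python3 - <<'E'
from h import *
import pickle
F={n:vision.grab_frame(n) for n in("scene","side")};s=readout.observe();print(s["eef_pos"],lev(s))
pickle.dump((s,F),open("f9.pkl","wb"))
z=s["eef_pos"][2]-.0418;print("bottom",z)
for n in("scene","side"):
    p=proj(F[n],[.5186,.2494,z+.012]);y=int(p[1])
    for yy in (y-3,y,y+4): 
        r=F[n]["image"][yy,int(p[0])-26:int(p[0])+26].astype(int);print(n,yy,int(p[0])-26,r.mean(1).astype(int).tolist())
E
```

```text
time: 19.9
eef_pos: [0.5213, 0.249, 0.1434]
ee_rot: [0.002, 0.166, 0.986, 0.001]
contact_force: [-0.2, 0.3, -2.3]
gripper_width: 0.0577
time: 20.9
eef_pos: [0.5217, 0.2491, 0.1247]
ee_rot: [0.002, 0.166, 0.986, 0.001]
contact_force: [0.6, 0.3, -2.0]
gripper_width: 0.0577
[0.52170022 0.24908515 0.12470927] ('level dr deg', array([-0.06,  0.3 ,  0.  ]), 'jawdir', np.float64(70.9))
bottom 0.08290926754008499
scene 187 278 [221, 225, 222, 218, 219, 217, 217, 218, 215, 215, 216, 216, 219, 224, 204, 126, 112, 113, 121, 120, 125, 126, 126, 129, 131, 132, 133, 129, 128, 132, 133, 131, 133, 130, 142, 65, 36, 41, 40, 35, 26, 87, 190, 199, 203, 198, 191, 188, 191, 200, 206, 202]
scene 190 278 [222, 221, 221, 222, 219, 218, 214, 216, 215, 212, 215, 211, 214, 221, 165, 112, 117, 119, 121, 121, 128, 128, 126, 131, 128, 133, 137, 136, 134, 131, 133, 133, 130, 131, 130, 136, 112, 117, 112, 113, 121, 209, 218, 217, 212, 207, 202, 198, 198, 202, 201, 210]
scene 194 278 [223, 224, 227, 221, 221, 224, 218, 217, 222, 220, 219, 222, 230, 205, 105, 103, 115, 115, 122, 121, 127, 124, 126, 131, 133, 131, 132
[... 223 characters left out ...]
02, 106, 108, 108, 109, 107, 108, 109, 113, 106, 82, 86, 79, 60, 53, 55, 99, 121, 119, 121, 110, 80, 98, 122, 120, 112, 134, 150, 108, 112, 123, 127, 132, 137, 141]
side 209 295 [143, 138, 146, 179, 175, 171, 165, 158, 159, 165, 151, 73, 91, 95, 97, 101, 102, 103, 106, 105, 108, 110, 109, 108, 108, 112, 112, 112, 113, 112, 112, 113, 114, 114, 117, 119, 120, 106, 77, 108, 121, 117, 109, 138, 190, 159, 94, 111, 122, 128, 131, 136]
side 213 295 [156, 170, 175, 175, 174, 173, 174, 178, 182, 178, 136, 77, 91, 96, 99, 100, 101, 103, 105, 104, 108, 110, 108, 108, 108, 112, 112, 112, 112, 112, 111, 113, 112, 115, 117, 117, 119, 104, 79, 120, 118, 114, 112, 145, 186, 184, 155, 86, 105, 117, 123, 129]
```

```bash
python3 -m handwheel '[{"grip":0.04,"offset":[-0.0012,-0.0015,0],"dr":[0,0,0]},{"grip":0.04,"offset":[0,0,0],"dr":[0,0,0]},{"grip":0.04,"offset":[0,0,-0.004],"dr":[0,0,0]},{"grip":0.04,"offset":[0,0,-0.003],"dr":[0,0,0]},{"grip":0.04,"offset":[0,0,0],"dr":[0,0,0]},{"grip":0.04,"offset":[0,0,0],"dr":[0,0,0]},{"grip":0.04,"offset":[0,0,0],"dr":[0,0,0]},{"grip":0.04,"offset":[0,0,0],"dr":[0,0,0]}]'
python3 - <<'E'
from h import *
import pickle
F={n:vision.grab_frame(n) for n in("scene","side")};s=readout.observe();print(s["eef_pos"],lev(s),s["contact_force"])
pickle.dump((s,F),open("f10.pkl","wb"))
def crop(f,x,y,w,h,k): return cv2.resize(f["image"][y:y+h,x:x+w],None,fx=k,fy=k,interpolation=cv2.INTER_CUBIC)
cv2.imwrite("pics/m.png",np.hstack([crop(F["scene"],280,160,50,62,8),crop(F["side"],295,185,50,62,8)])[:,:,::-1])
E
```

```text
time: 22.0
eef_pos: [0.5203, 0.2474, 0.1171]
ee_rot: [0.002, 0.166, 0.986, 0.001]
contact_force: [-1.1, -0.6, -1.8]
gripper_width: 0.0577
[0.52031638 0.24744325 0.11709992] ('level dr deg', array([-0.06,  0.29,  0.  ]), 'jawdir', np.float64(70.9)) [ 0.22238994  0.06159513 -2.62516607]
```

View pics/m.png

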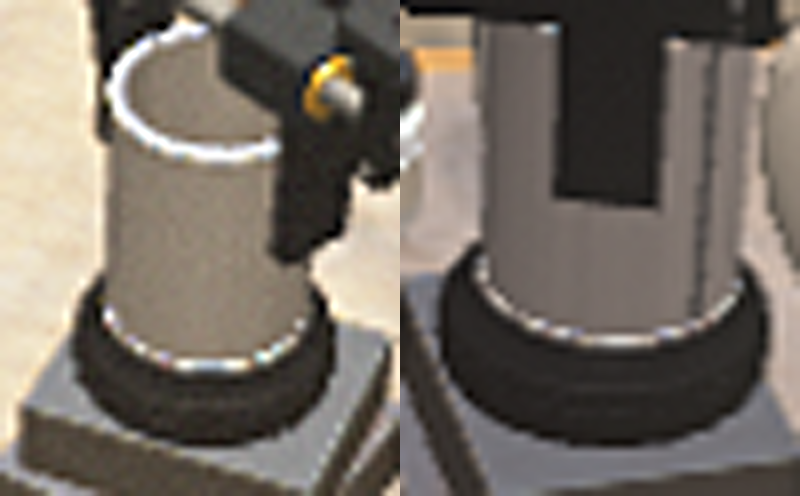

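Last view: in both cameras the flask sits centred inside the base's outline (scene flask 104–311, base 76–336; side flask 478–744, base 441–768), with its edge just above the rim. One numeric check of height and centring follows.

```bash
python3 - <<'E'
from h import *
import pickle
s,F=pickle.load(open("f10.pkl","rb"))
T=lambda l,r,b,x,y:[x+l/8-.44,x+r/8-.44,y+b/8-.44]
ba=fit(F,np.array(T(76,336,446,280,160)+T(41,368,446,295,185)),.037,[.054,.07])
ob=np.array(T(104,311,370,280,160)+T(78,344,347,295,185))
fl=fit(F,ob,.029,[.0753])
print(ba,fl,"error",fl[0]-ba[0])
g=least_squares(lambda c:sil(F,c[:2],.029,[c[2]])-ob,[.51,.245,.075]);print("free z",g.x)
g=least_squares(lambda c:sil(F,c[:2],.037,[c[2],c[2]+.016])-np.array(T(76,336,446,280,160)+T(41,368,446,295,185)),[.51,.245,.054]);print("base free z",g.x)
E
```

```text
(array([0.51747096, 0.24734071]), array([-0.5, -0.3,  0.1, -0.2,  0.5,  0.7])) (array([0.51830518, 0.24707613]), array([-0.1, -0.3, -0.1,  0.4, -0.3,  0.4])) error [ 0.00083423 -0.00026457]
free z [0.51794675 0.24649949 0.07632021]
base free z [0.51680905 0.24627135 0.05592452]
```

```bash
python3 -c "
from bench import job;print(job.finish_job())"
```

```text
the job is handed in; nothing more can be done
None
```

I finished the job and handed it in at about 22 s of the 54 s allowed. It reports no verdict.

**Mister:** I held the mister level at the tree middle from about 9 cm for just over 2 s. The aim came out within a few mm by my estimate. I then stood it back where I had lifted it from, near its first place and clear of the tree. A look afterwards showed it upright and let go. The nozzle itself was hidden by the gripper during the hold, so I judged the direction from the edges of its head and the earlier yaw measurement. One attempt to find the nozzle in the side view gave a wrong point, and I ignored it.

**Flask:** It is still held over the tree, upright to within about 1° judged from the tool's tilt. It is centred on the base to about 1 mm by silhouette fits in both cameras. The bottom edge is about 5 mm above the rim by arm height, or 4.4 mm by the camera fit with free height. The wrist force showed no sign of contact on the way down.

**Disagreements and gaps:**
- **Centring:** the fits during the descent disagreed by 1 to 3 mm, in line with the roughly 2 mm calibration. The last fit is the one I relied on.
- **Jar, cup and dish:** nothing came near them. The jar and dish looked undisturbed after the mister work. I made no separate check of them or of the cup at the end.

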